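# Connect the silencer plug to the free air coupler

### The job

Fit the loose brass-and-steel silencer plug into the air coupler that is free; the other coupler, with the dust cap on its mouth, is to be left alone. First pull the free coupler's sleeve right back from its mouth so that it catches and stays back by itself, then push the plug fully home until the sleeve springs forward again and locks it, and let go. Leave the other things on the bench where they are.

Things in the scene. Friction and masses are not known exactly. Their poses are not given: they have to be found in the camera images.
- coupler_free: The free quick coupler, fixed: a level steel tube, open mouth towards the robot, brass sleeve round it, held at 60 mm height by an aluminium block. Origin: on the bench below the centre of the mouth; x = level axis from the mouth back into the coupler (a plug goes in along +x), z up. Foot (64 wide, 8 high) x 22 to 122 mm, block (46 wide, 84 high) x 54 to 98 mm; free space under the sleeve.
- coupler_free_mouth (a point): Centre of the open mouth of the free coupler, on its axis, 60 mm above the bench; axes as coupler_free. The mouth's rim is 35 mm across outside; the flare narrows from 27 mm to the 20 mm bore in 4 mm.
- coupler_free_sleeve (a joint): Sleeve travel back (coupler +x), m: 0 forward, 0.017 stop; spring 2.7 to 5.3 N forward. Forward, jaws inside block the bore. Pulled past 0.013 with the mouth empty it catches; let go, it settles near 0.011 and stays. A plug pushed in (5 to 15 N) lets it slip to about 0.006, then in its last 1.5 mm trips it: the sleeve springs to 0 and locks the plug.
- coupler_free_sleeve_mid (a point): Middle of the free coupler's brass sleeve, on its axis (moves with it): a fluted ring 36 mm across and 30 mm long, with 39 mm rims at both ends; 21 mm behind the mouth when forward. Take it from above across its width.
- coupler_capped: The other coupler, of the same make and size, with a fixed dark steel dust cap (38 mm across, reaching 20 mm out) over its mouth. Not to be used. Origin: on the bench below the centre of its mouth; x = level axis from the mouth back into the coupler, z up.
- coupler_capped_mouth (a point): Centre of the capped coupler's mouth (under the cap), 60 mm above the bench; axes as coupler_capped.
- coupler_capped_sleeve (a joint): How far the capped coupler's sleeve is pulled back, m (0 forward).
- plug: Loose silencer plug, 130 g: steel nipple, brass collar (30 across), square brass body (30 x 30, grip its flat sides), round copper silencer (25 across). Origin: underside, below the collar's front face (meets the mouth when home); x = axis, 15 mm above the underside, to the tip at x = 28.5 mm; square x -4 to -38; rear end -62. Nipple 18 across, chamfered tip, groove 11 across at x 11.5 to 20.5.
- plug_tip (a point): Centre of the nipple's tip, on the plug's axis; axes as plug. With the plug home it is 28.5 mm inside the mouth; locked, it may rest up to about 2 mm short of that.
- plug_grip (a point): Centre of the plug's square body, on its axis, 21 mm behind the shoulder and 49.5 mm behind the tip; axes as plug.
- drive_bogie: Bystander: small geared axle set with four wheels, 70 x 69 x 31 mm; origin under its centre.
- gear_box_small: Bystander: small U-bracket gearbox, 36 x 103 x 28 mm; origin under its centre.
- small_plate_brass: Bystander: brass plate with a dark block on it, 44 x 112 x 20 mm; origin under its centre.
There are look-alikes about, which are no part of the job. Leave any purple look-alike of the coupler_free alone. Leave any blue look-alike of the plug alone.

How it is judged (in metres and radians):
On the way:
1. the free coupler's sleeve is pulled back and stays back (more than 6 mm) with the fingers off the coupler (value of joint coupler_free_sleeve above 0.006 m and contact force between the fingers and coupler_free below 0.1 N), for 0.2 s.
At the end, for the whole second after the job is handed in: The plug is in the free coupler, its tip at least 24.5 mm inside the mouth (home is 28.5 mm) and in line with it within 0.15 rad, at rest; the sleeve is forward again, within 3 mm of its front end (value of joint coupler_free_sleeve below 0.003 m and x of plug_tip in the frame of coupler_free_mouth above 0.0245 m and distance between plug_tip and coupler_free_mouth below 0.034 m and angle between the x axis of plug and the x axis of coupler_free, either way round below 0.15 rad and linear speed of plug below 0.02 m/s); the robot touches nothing.
It fails at once if the capped coupler's sleeve is pulled back more than 6 mm (value of joint coupler_capped_sleeve above 0.006 m).
It fails at once if a bystander (axle set, gearbox, brass plate) is moved more than 30 mm (distance of any of drive_bogie, gear_box_small, small_plate_brass from where it was at the start of the episode above 0.03 m).
It also fails if it takes over 48 s, if anything falls off the work surface, if the arm or the gripper's body presses on something with over 40 N, if the wrist force passes 120 N, or if a joint passes its speed limit or range.

### The arm

A 6-joint arm with a two-finger parallel gripper is mounted at the origin on a cart in front of the work surface, level with it; the furniture and walls round the work are solid. World frame = base frame: x ahead of the robot, y to its left, z up, the work surface at z = 0. Lengths are in mm, angles in rad, forces in N, time in s.
With the tool pointing down it reaches from about 350 to 850 mm from the base axis. Payload 8.1 kg.
Tool frame: the origin (TCP) lies on the centre line of the jaws, within the pads' length; the fingertips stand 11 mm ahead of it and the grasp point (between the pads) lies 8 mm behind it; x points along the fingers, y is the direction in which the jaws open and shut, and the axes are right-handed (so a half turn about x gives the same grasp; the last joint's range is limited). The gripper opens to 93 mm and grips with 3 to 60 N. Pads are 15 mm wide; open, the fingers measure 128 mm over their backs; the gripper's body (75 mm by 188 mm) begins 65 mm behind the grasp point.
Start: joints at [-1.371, 0.13, 1.488, -0, 1.523, -0.085], TCP at [168.6, -575.829, 229.635] pointing down, gripper open.
Joint ranges: [-2.96, 2.96], [-0.89, 2.26], [0.02, 2.5], [-1.34, 4.48], [0, 2.73], [-2.66, 2.66]. Speed limits (rad/s): [2.39, 2.39, 2.79, 3.14, 3.14, 3.14].

### API

Orientations are given as a 3x3 rotation matrix whose columns are the frame's x, y, z axes.
In Python, from bench import env gives the robot as it stands.
- The arm moves only by the shell command python3 -m handwheel 'ROWS' [FORCE]. ROWS is JSON, one flat list of numbers, 7 for each row, row after row: the opening, from 0 (shut) to 1 (fully open), then the shift along the tool's x, y, z in mm, then the turn, a rotation vector about the tool's x, y, z in rad. A call has 1 to 12 rows; each row is the pose to reach, as a shift and turn from the pose measured when the call began, along the tool's axes at that moment; what a row does not reach only later rows make up. A row lasts 1/12 s, in which the tool goes at most 41.7 mm and 7.16 degrees, less where a joint would pass 70% of its speed; a pose out of reach is approached as far as the arm can. A call with a gripper value outside its range is refused whole. The fingers move at their own pace and stop on an object; FORCE is the grip in N (left out, the last holds). Time passes only in rows, so rows that repeat a pose let the fingers close. It gives the time, the measured TCP pose, the force and the opening at its end, in the units of the state.
- env.read_state(): the state, without advancing time (a new reading comes with each control period).
- env.grab_frame(name): name is "side" or "top"; returns the picture (384x512x3 uint8, red, green, blue); there is no depth.
- env.camera_params(name): a dict with "K" (3x3 intrinsics, pixels), "dist" ([k1, k2, p1, p2, k3] as OpenCV has them; the pictures are not rectified), "R" (3x3) and "t" (3): a world point X has camera coordinates R X + t. Camera axes: x right, y down, z forward; pixel columns grow to the right and rows downward; lengths in mm; the calibration is good to about 2 mm. A picture is of the moment at which its call begins. camera_params takes no time and is no camera call.
- env.job_done(): hands the job in, once; it reports no verdict.
Trained networks look in the newest picture that a camera, given by its name, has taken for a name from the list of things; names that differ only in an ending like _2 or _b are one class to them, and where a whole thing is asked for, a point or a joint stands for the part that bears it (a point fixed in the world has none). Each returns a list of dicts, best first, with "score" (0 to 1); they miss things now and then, are a little off and sometimes report something else, mostly with a low value. They report only what shows in the picture. A call takes as long as a camera call. They do not tell look-alikes from the thing itself.
- env.outline_of(camera, target): "region" (384x512 bool, what is visible of it).
- env.pinpoint(camera, target): "xyz" ([x, y, z] in mm, in the coordinates of the camera as it stood for that picture, good to about 4 mm: a listed point, or the origin of a listed thing).
The state is a dict: "clock": time; "joint_positions": joint angles; "dq": joint speeds; "tau": joint torques, N m; "eef_pos": TCP position; "eef_rot": TCP orientation; "contact_force": force on the tool from outside, world axes, zero at the start; "moment": the same for the moment, N m; "finger_gap": finger opening in mm.
Only numpy, scipy, OpenCV 4.12 (cv2) and the standard library are available. Lean on these libraries where they do the work, as an engineer would, in place of code of your own. Each camera call takes 0.05 s, during which the arm holds its last target. There are 200 camera calls.

## Working session

There is one attempt and no reset: what is moved stays moved. The work goes in short steps, Python scripts to look and compute and a shell command to move; the robot and the scene stay as the last step left them, time stands still between calls to the robot, and variables do not carry over. Pictures are saved under pics/ and viewed, about 8 in all and at most 12, crops included, and the job is handed in when it is done.

```bash
mkdir -p pics; cat > h.py <<'E'
import numpy as np, cv2
from bench import env
def cam(n):
    p=env.camera_params(n); return {k:np.array(v,float) for k,v in p.items()}
def toworld(n,x):
    p=cam(n); return p["R"].T@(np.array(x)-p["t"])
def proj(n,X):
    p=cam(n); r,_=cv2.Rodrigues(p["R"]); return cv2.projectPoints(np.array(X,float).reshape(-1,1,3),r,p["t"],p["K"],p["dist"])[0].reshape(-1,2)
def ray_z(n,uv,z):
    p=cam(n); u=cv2.undistortPoints(np.array(uv,float).reshape(-1,1,2),p["K"],p["dist"]).reshape(-1,2)
    d=np.c_[u,np.ones(len(u))]@p["R"]; c=-p["R"].T@p["t"]
    return c+d*((z-c[2])/d[:,2])[:,None]
def look(names,cams=("top","side")):
    for c in cams:
        for t in names:
            for o in env.pinpoint(c,t)[:3]:
                w=toworld(c,o["xyz"]); print(c,t,round(o["score"],2),w.round(1),proj(c,w).round(0)[0])
E
python3 - <<'E'
from h import *
a=env.grab_frame("top");b=env.grab_frame("side")
cv2.imwrite("pics/t0.png",cv2.resize(a,(800,600),interpolation=cv2.INTER_CUBIC)[:,:,::-1]);cv2.imwrite("pics/s0.png",cv2.resize(b,(800,600),interpolation=cv2.INTER_CUBIC)[:,:,::-1])
look(["coupler_free","coupler_free_mouth","coupler_free_sleeve_mid","coupler_capped_mouth","plug","plug_tip","plug_grip"])
print(env.read_state())
E
```

```text
top coupler_free 0.85 [ 5.954e+02 -1.650e+02  5.000e-01] [319. 157.]
top coupler_free 0.61 [ 313.9 -263.4   -2.3] [355. 260.]
top coupler_free_mouth 0.92 [ 310.7 -264.6   57.3] [361. 264.]
top coupler_free_mouth 0.8 [ 594.3 -162.4   59.4] [322. 154.]
top coupler_free_sleeve_mid 0.61 [ 613.7 -165.6   60.5] [323. 146.]
top coupler_free_sleeve_mid 0.43 [ 333.5 -266.2   59.5] [362. 255.]
top coupler_capped_mouth 0.9 [609.5 136.3  61.6] [208. 147.]
top plug 0.87 [454.5 123.4   4.1] [214. 207.]
top plug 0.58 [431.3   2.3  -4. ] [258. 216.]
top plug_tip 0.72 [404.6  -8.5  10.3] [262. 226.]
top plug_tip 0.57 [478.4 106.9  19.2] [220. 198.]
top plug_grip 0.83 [429.8 125.2  13.9] [213. 215.]
top plug_grip 0.51 [449.4   9.3  19.1] [256. 209.]
side coupler_free 0.86 [ 601.7 -160.3    2.2] [250. 175.]
side coupler_free 0.86 [ 314.8 -260.2    0.7] [354. 188.]
side coupler_free_mouth 0.66 [ 595.3 -164.9   64.5] [252. 158.]
side coupler_free_mouth 0.66 [ 316.1 -260.4   62.4] [357. 171.]
side coupler_free_sleeve_mid 0.5 [ 333.6 -261.    62.3] [351. 169.]
side coupler_free_sleeve_mid 0.46 [ 615.1 -162
[... 542 characters left out ...]
, -1.76024765e-05,
        1.52299621e+00, -8.53981095e-02]), 'dq': array([-0.00065029,  0.00076249,  0.00118079,  0.00051952, -0.000219  ,
       -0.00215531]), 'tau': array([ 3.25230962e-03, -5.59685862e+01, -4.92038047e+01,  7.72384484e-02,
        2.22287548e-02,  2.19417171e-05]), 'eef_pos': array([ 168.59723547, -575.84005679,  229.6484015 ]), 'eef_rot': array([[-1.32781378e-05,  2.80964354e-01, -9.59718204e-01],
       [-2.30578832e-05, -9.59718204e-01, -2.80964353e-01],
       [-1.00000000e+00,  1.83983868e-05,  1.92217138e-05]]), 'contact_force': array([ 0.09988646,  0.18800139, -0.03691911]), 'moment': array([-0.02095588, -0.01840817,  0.01238914]), 'finger_gap': 93.18781324360965}
```

View pics/t0.png

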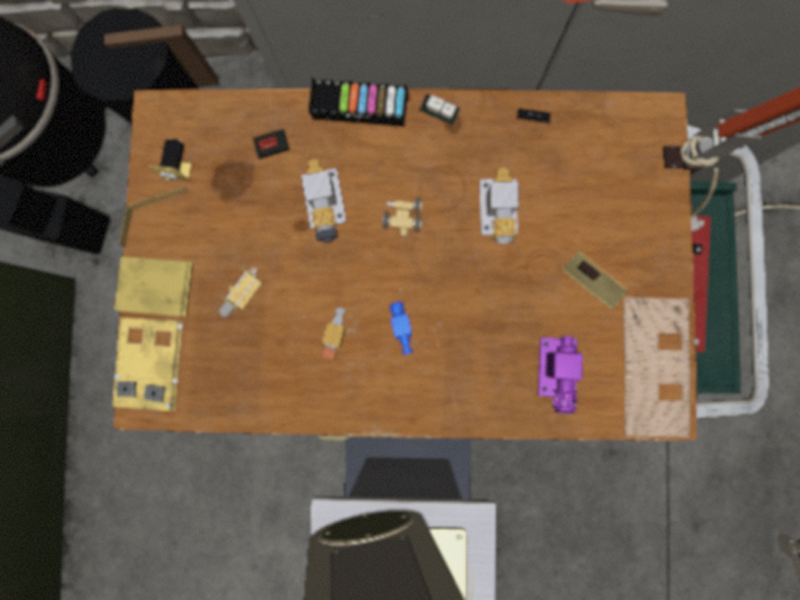

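View pics/s0.png

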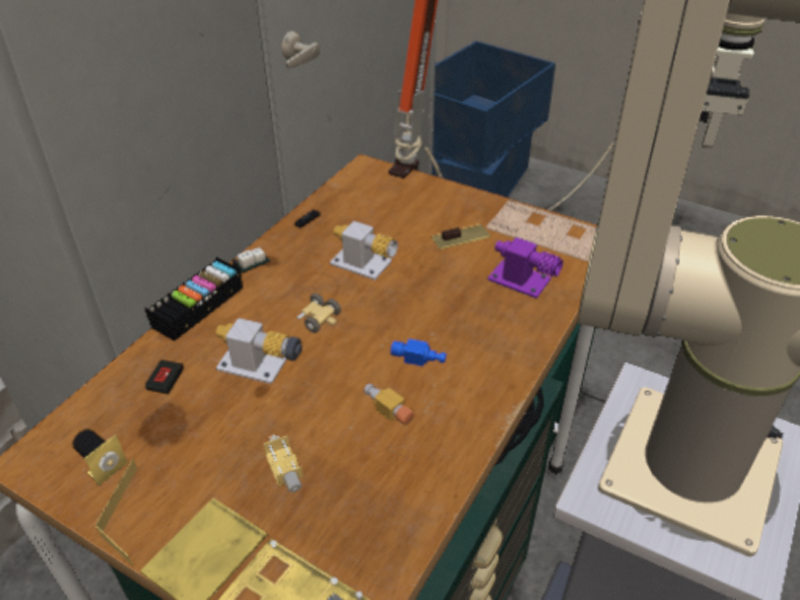

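```bash
python3 - <<'E'
from h import *
a=env.grab_frame("top");b=env.grab_frame("side")
def crop(i,u,v,w=66,h=50,s=6): return cv2.resize(i[v-h//2:v+h//2,u-w//2:u+w//2],None,fx=s,fy=s,interpolation=cv2.INTER_CUBIC)
m=np.vstack([np.hstack([crop(a,320,134),crop(a,214,212)]),np.hstack([crop(b,234,160),crop(b,249,258)])])
cv2.imwrite("pics/c1.png",m[:,:,::-1]); print("origins top (287,109),(181,187); side (201,135),(216,233); x6")
look(["coupler_free_mouth","coupler_free_sleeve_mid","plug","plug_tip","plug_grip"])
# region-fit coupler: PCA of outlines
for c in("top","side"):
  for t in("coupler_free","plug"):
    for o in env.outline_of(c,t)[:3]:
      r=o["region"];ys,xs=np.nonzero(r);print(c,t,round(o["score"],2),r.sum(),xs.mean().round(1),ys.mean().round(1),xs.min(),xs.max(),ys.min(),ys.max())
E
```

```text
origins top (287,109),(181,187); side (201,135),(216,233); x6
top coupler_free_mouth 0.96 [ 592.4 -161.8   59.3] [321. 154.]
top coupler_free_mouth 0.7 [ 311.5 -263.9   58.5] [361. 263.]
top coupler_free_mouth 0.25 [608.3 137.5  62.8] [208. 147.]
top coupler_free_sleeve_mid 0.58 [ 613.1 -163.7   61.3] [322. 147.]
top coupler_free_sleeve_mid 0.45 [ 331.1 -266.    59.8] [362. 256.]
top plug 0.72 [456.1 121.3   3.6] [215. 206.]
top plug 0.6 [429.7  -1.7  -4.2] [260. 216.]
top plug_tip 0.54 [481.2 109.7  16.3] [219. 197.]
top plug_tip 0.54 [404.6  -6.9  15.3] [261. 226.]
top plug_grip 0.82 [429.1 125.7  14.5] [213. 216.]
top plug_grip 0.6 [448.2   7.7  16. ] [256. 209.]
side coupler_free_mouth 0.94 [ 314.3 -262.    62.4] [358. 171.]
side coupler_free_mouth 0.75 [ 598.2 -163.8   60.2] [251. 159.]
side coupler_free_mouth 0.72 [6.113e+02 1.382e+02 1.000e-01] [186. 240.]
side coupler_free_sleeve_mid 0.66 [ 335.3 -264.    64.4] [351. 167.]
side coupler_free_sleeve_mid 0.49 [ 617.2 -160.9   57.7] [245. 158.]
side plug 0.94 [435.5   3.2   2.6] [273. 230.]
side plug 0.72 [613.5 136.3  64. ] [184. 221.]
side plug 0.55 [458.9 116.5  -1.5] [242. 257.]
side plug_tip 0.89 [407.6  -1.6  16.8] [284. 229.]
side plug_tip 0.86 [483.7 115.6  13.9] [234. 249.]
side plug_grip 0.79 [436.6 126.2  11.9] [248. 260.]
side plug_grip 0.55 [451.2   8.2  13.5] [267. 226.]
top coupler_free 0.79 1101 358.1 237.7 344 372 215 264
top coupler_free 0.76 959 319.5 132.2 308 331 108 155
top coupler_free 0.74 1012 206.6 128.4 193 220 102 155
top plug 0.63 321 213.4 214.2 206 220 197 230
top plug 0.54 279 256.7 209.2 250 263 194 226
side coupler_free 0.93 1157 335.5 170.4 312 359 152 189
side coupler_free 0.79 1063 232.0 159.2 211 253 142 178
side plug 0.81 418 248.9 258.2 233 264 246 270
side plug 0.59 379 265.4 224.9 250 284 217 233
```

View pics/c1.png

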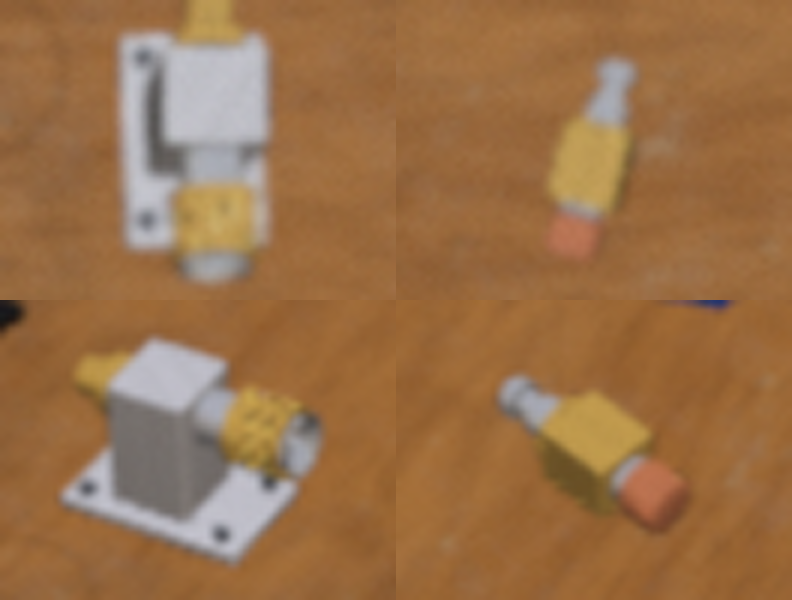

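```bash
python3 - <<'E'
from h import *
f=lambda o,p:np.array(o)+(np.array(p)+.5)/6-.5
T=f((287,109),[(126,248),(121,36),(268,248),(268,34)])
print("foot top BL TL BR TR\n",ray_z("top",T,8).round(1))
S=f((201,135-0),np.array([(62,495),(237,562),(300,482)])-[0,300])
print("foot side backL frontL? frontR\n",ray_z("side",S,8).round(1))
print("mouth rim bottom top:",ray_z("top",f((287,109),[(213,282)]),50).round(1))
# plug: tip top, rear
P=f((181,187),np.array([(618,62),(572,257),(560,195),(615,207),(580,118),(632,125)])-[396,0])
print("plug tip, rear, BL, BR, FL, FR (top z 15,12,30)\n",ray_z("top",P[:2],15).round(1),ray_z("top",P[2:],30).round(1))
P=f((216,233),np.array([(515,392),(655,510)])-[396,300]);print("side tip, rear",ray_z("side",P,15).round(1))
E
```

```text
foot top BL TL BR TR
 [[ 614.2 -131.6    8. ]
 [ 714.4 -129.4    8. ]
 [ 615.  -196.9    8. ]
 [ 716.1 -197.7    8. ]]
foot side backL frontL? frontR
 [[ 717.  -130.     8. ]
 [ 614.7 -128.4    8. ]
 [ 619.9 -197.1    8. ]]
mouth rim bottom top: [[ 591.1 -165.3   50. ]]
plug tip, rear, BL, BR, FL, FR (top z 15,12,30)
 [[480.4 113.6  15. ]
 [392.  132.4  15. ]] [[419.6 136.3  30. ]
 [414.6 111.6  30. ]
 [454.1 128.2  30. ]
 [451.3 104.8  30. ]]
side tip, rear [[481.2 112.1  15. ]
 [401.1 137.5  15. ]]
```

```bash
python3 -m handwheel '[1,10,-22,-45,0.02,0,0, 1,20,-44,-90,0.05,0,0, 1,30,-63,-126,0.08,0,0, 1,40,-81,-163,0.1,0,0, 1,50,-99,-200,0.13,0,0, 1,60,-117,-236,0.16,0,0, 1,65,-135,-272,0.18,0,0, 1,70,-153,-308,0.2,0,0, 1,70,-171,-344,0.22,0,0, 1,70,-189,-380,0.25,0,0, 1,70,-207,-416,0.27,0,0, 1,70,-225,-452,0.285,0,0]' 20; python3 - <<'E'
from h import *
s=env.read_state(); print(s["eef_rot"].round(4)); print("tool shift to above sleeve:",s["eef_rot"].T@(np.array([614.5,-163.8,130])-s["eef_pos"]))
E
```

```text
clock: 2.6
eef_pos: [531.6, -239.4, 159.7]
eef_rot: [[0.0, -0.001, -1.0], [-0.0, -1.0, 0.001], [-1.0, 0.0, -0.0]]
contact_force: [0.0, -0.2, 0.5]
finger_gap: 92.9
[[ 3.0e-04 -1.3e-03 -1.0e+00]
 [-2.0e-04 -1.0e+00  1.3e-03]
 [-1.0e+00  2.0e-04 -3.0e-04]]
tool shift to above sleeve: [ 29.7339271  -75.70952457 -82.80857749]
```

```bash
python3 -m handwheel '[1,5,-30,-33,0,0,0, 1,20,-60,-66,0,0,0, 1,30,-75.7,-83,0,0,0, 1,50,-75.7,-83,0,0,0, 1,70,-75.7,-83,0,0,0, 1,90,-75.7,-83,0,0,0, 1,103,-75.7,-83,0,0,0, 1,108,-75.7,-83,0,0,0, 1,108,-75.7,-83,0,0,0]'; python3 - <<'E'
from h import *
a=env.grab_frame("top");b=env.grab_frame("side")
def crop(i,u,v,w=66,h=50,s=6): return cv2.resize(i[v-h//2:v+h//2,u-w//2:u+w//2],None,fx=s,fy=s,interpolation=cv2.INTER_CUBIC)
cv2.imwrite("pics/c2.png",np.hstack([crop(a,320,134),crop(b,240,155)])[:,:,::-1])
E
```

```text
clock: 3.35
eef_pos: [613.6, -163.6, 50.2]
eef_rot: [[-0.002, -0.002, -1.0], [0.001, -1.0, 0.002], [-1.0, -0.001, 0.002]]
contact_force: [-0.2, 0.2, -0.0]
finger_gap: 93.3
```

View pics/c2.png

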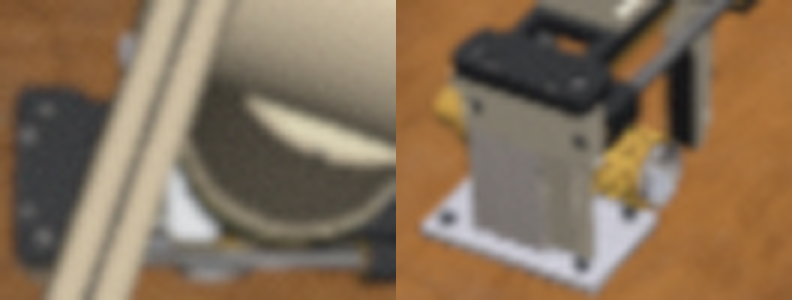

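Fingers straddle the brass sleeve (side crop, ~(640,165)). Closing.

```bash
python3 -m handwheel '[0.3,0,0,0,0,0,0, 0.3,0,0,0,0,0,0, 0.3,0,0,0,0,0,0, 0.3,0,0,0,0,0,0, 0.3,0,0,0,0,0,0, 0.3,0,0,0,0,0,0, 0.3,0,0,0,0,0,0, 0.3,0,0,0,0,0,0]' 20
```

```text
clock: 4.12
eef_pos: [615.2, -164.3, 52.7]
eef_rot: [[0.001, -0.002, -1.0], [-0.001, -1.0, 0.002], [-1.0, 0.001, -0.001]]
contact_force: [-0.5, 0.5, 0.5]
finger_gap: 43.9
```

```bash
python3 -m handwheel '[0.3,0,0,0,0,0,0, 0.3,0,0,0,0,0,0, 0.3,0,0,0,0,0,0, 0.3,0,0,0,0,0,0]' 20
```

```text
clock: 4.45
eef_pos: [615.2, -163.3, 52.6]
eef_rot: [[0.001, -0.001, -1.0], [0.001, -1.0, 0.001], [-1.0, -0.001, -0.001]]
contact_force: [-0.7, 5.2, 1.1]
finger_gap: 37.5
```

```bash
python3 -m handwheel '[0.3,0,-0.3,-3,0,0,0, 0.3,0,-0.3,-6,0,0,0, 0.3,0,-0.3,-9,0,0,0, 0.3,0,-0.3,-12,0,0,0, 0.3,0,-0.3,-14,0,0,0, 0.3,0,-0.3,-15.5,0,0,0, 0.3,0,-0.3,-16.5,0,0,0, 0.3,0,-0.3,-16.5,0,0,0]' 20
```

```text
clock: 5.12
eef_pos: [631.7, -162.9, 52.6]
eef_rot: [[0.0, -0.001, -1.0], [0.001, -1.0, 0.001], [-1.0, -0.001, -0.0]]
contact_force: [-5.4, 2.8, 4.5]
finger_gap: 37.2
```

```bash
python3 -m handwheel '[0.3,0,0,2,0,0,0, 0.3,0,0,4,0,0,0, 0.3,0,0,5.5,0,0,0, 0.3,0,0,5.5,0,0,0]'; python3 -m handwheel '[1,0,0,0,0,0,0, 1,0,0,0,0,0,0, 1,0,0,0,0,0,0, 1,0,0,0,0,0,0, 1,0,0,0,0,0,0, 1,0,0,0,0,0,0, 1,-20,0,0,0,0,0, 1,-50,0,0,0,0,0, 1,-85,0,0,0,0,0, 1,-120,0,0,0,0,0, 1,-130,0,0,0,0,0]'
```

```text
clock: 5.45
eef_pos: [626.5, -163.0, 52.7]
eef_rot: [[0.001, -0.001, -1.0], [0.001, -1.0, 0.001], [-1.0, -0.001, -0.001]]
contact_force: [-0.6, 1.2, -0.0]
finger_gap: 37.4
clock: 6.37
eef_pos: [629.1, -164.0, 190.0]
eef_rot: [[0.01, -0.001, -1.0], [-0.002, -1.0, 0.001], [-1.0, 0.002, -0.01]]
contact_force: [1.7, -0.5, 0.0]
finger_gap: 92.6
```

```bash
python3 -m handwheel '[1,0,-25,16,0,0,0, 1,0,-54,36,0.03,0,0, 1,5,-84,57,0.07,0,0, 1,15,-114,77,0.1,0,0, 1,25,-144,97,0.14,0,0, 1,35,-174,118,0.18,0,0, 1,50,-204,138,0.22,0,0, 1,60,-234,158,0.244,0,0, 1,75,-262,178,0.244,0,0, 1,85,-280,190,0.244,0,0, 1,90,-290,196,0.244,0,0, 1,90,-290,196,0.244,0,0]' 25;  python3 - <<'E'
from h import *
s=env.read_state(); print("tool shift to plug:",s["eef_rot"].T@(np.array([433,126,14])-s["eef_pos"]))
b=env.grab_frame("side");a=env.grab_frame("top")
def crop(i,u,v,w=66,h=50,s=6): return cv2.resize(i[v-h//2:v+h//2,u-w//2:u+w//2],None,fx=s,fy=s,interpolation=cv2.INTER_CUBIC)
cv2.imwrite("pics/c3.png",np.hstack([crop(b,240,160),crop(b,245,250)])[:,:,::-1])
look(["plug_tip","plug_grip","coupler_free_mouth","coupler_free_sleeve_mid"])
E
```

```text
clock: 7.37
eef_pos: [432.5, 127.4, 96.0]
eef_rot: [[0.008, -0.24, -0.971], [-0.002, -0.971, 0.24], [-1.0, 0.0, -0.008]]
contact_force: [-0.2, 0.2, 0.1]
finger_gap: 93.2
tool shift to plug: [81.99516335  1.18425406 -0.15726117]
top plug_tip 0.58 [405.5  -5.1  12.3] [261. 225.]
top plug_grip 0.61 [447.9   9.2  18.2] [256. 209.]
top coupler_free_mouth 0.86 [ 310.7 -263.6   59.7] [361. 264.]
top coupler_free_mouth 0.83 [ 589.3 -162.4   59.4] [322. 156.]
top coupler_free_sleeve_mid 0.74 [ 6.079e+02  1.385e+02 -6.000e-01] [211. 152.]
top coupler_free_sleeve_mid 0.7 [ 624.  -162.2   60.9] [321. 143.]
top coupler_free_sleeve_mid 0.67 [ 336.2 -263.    58.3] [361. 254.]
side plug_tip 0.62 [404.7  -3.9  14.4] [285. 230.]
side plug_tip 0.6 [486.1 115.7  14.3] [233. 248.]
side plug_grip 0.82 [450.6   4.5  16.6] [268. 225.]
side plug_grip 0.6 [437.9 123.5  13.7] [248. 258.]
side coupler_free_mouth 0.97 [ 316.5 -263.    62.4] [357. 170.]
side coupler_free_sleeve_mid 0.59 [ 335.3 -263.5   63.4] [351. 168.]
```

View pics/c3.png

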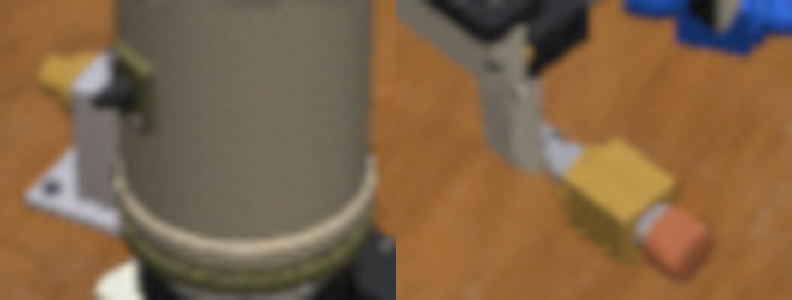

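The sleeve stays back (mid ≈ 624, i.e. +10 mm). The plug is under the jaws; descending and closing.

```bash
python3 -m handwheel '[1,20,0.5,0,0,-0.008,0, 1,40,1,0,0,-0.008,0, 1,58,1,0,0,-0.008,0, 1,72,1,0,0,-0.008,0, 1,80,1,0,0,-0.008,0, 1,82,1,0,0,-0.008,0, 1,82,1,0,0,-0.008,0]' 30; python3 -m handwheel '[0.2,0,0,0,0,0,0, 0.2,0,0,0,0,0,0, 0.2,0,0,0,0,0,0, 0.2,0,0,0,0,0,0, 0.2,0,0,0,0,0,0, 0.2,0,0,0,0,0,0, 0.2,0,0,0,0,0,0, 0.2,0,0,0,0,0,0, 0.2,0,0,0,0,0,0, 0.2,0,0,0,0,0,0, 0.2,0,0,0,0,0,0, 0.2,0,0,0,0,0,0]'
```

```text
clock: 8.45
eef_pos: [435.2, 124.2, 15.3]
eef_rot: [[0.002, -0.244, -0.97], [-0.001, -0.97, 0.244], [-1.0, 0.0, -0.002]]
contact_force: [0.7, -0.1, -0.0]
finger_gap: 93.0
clock: 9.45
eef_pos: [435.1, 124.2, 15.3]
eef_rot: [[0.002, -0.244, -0.97], [-0.001, -0.97, 0.244], [-1.0, 0.0, -0.002]]
contact_force: [0.2, 0.0, -0.3]
finger_gap: 29.7
```

```bash
python3 -m handwheel '[0.2,-15,0,0,0,0,0, 0.2,-40,0,0,0,0,0, 0.2,-70,10,-5,0,0,0, 0.2,-85,35,-18,-0.03,0,0, 0.2,-85,70,-37,-0.07,0,0, 0.2,-85,105,-55,-0.11,0,0, 0.2,-85,140,-74,-0.15,0,0, 0.2,-85,175,-92,-0.19,0,0, 0.2,-85,210,-111,-0.23,0,0, 0.2,-85,240,-127,-0.246,0,0, 0.2,-85,257,-136,-0.246,0,0, 0.2,-85,261,-138,-0.246,0,0]'; python3 -m handwheel '[0.2,0,0,0,0,0,0, 0.2,0,0,0,0,0,0]'; python3 - <<'E'
from h import *
s=env.read_state(); print(s["eef_rot"].round(4),s["eef_pos"])
b=env.grab_frame("side");a=env.grab_frame("top")
def crop(i,u,v,w=66,h=50,s=6): return cv2.resize(i[v-h//2:v+h//2,u-w//2:u+w//2],None,fx=s,fy=s,interpolation=cv2.INTER_CUBIC)
u,v=proj("side",s["eef_pos"]+[60,0,0])[0].astype(int);u2,v2=proj("top",s["eef_pos"]+[60,0,0])[0].astype(int);print(u,v,u2,v2)
cv2.imwrite("pics/c4.png",np.hstack([crop(b,u,v),crop(a,u2,v2)])[:,:,::-1])
look(["plug_tip","plug_grip","coupler_free_mouth","coupler_free_sleeve_mid"])
E
```

```text
clock: 10.45
eef_pos: [505.5, -166.0, 100.5]
eef_rot: [[0.002, -0.003, -1.0], [-0.001, -1.0, 0.003], [-1.0, 0.001, -0.002]]
contact_force: [-0.3, 0.6, -1.4]
finger_gap: 29.6
clock: 10.62
eef_pos: [505.0, -165.8, 100.0]
eef_rot: [[0.001, -0.004, -1.0], [-0.001, -1.0, 0.004], [-1.0, 0.001, -0.001]]
contact_force: [1.1, -0.5, -1.5]
finger_gap: 29.8
[[ 8.0e-04 -4.4e-03 -1.0e+00]
 [-1.0e-03 -1.0e+00  4.4e-03]
 [-1.0e+00  1.0e-03 -8.0e-04]] [ 505.02076826 -165.81227674   99.95486957]
261 150 325 162
top plug_tip 0.69 [403.4  -7.4  15.6] [262. 226.]
top plug_grip 0.83 [451.7   8.4  15.5] [256. 208.]
top plug_grip 0.6 [ 497.1 -166.6   99.7] [326. 189.]
top coupler_free_mouth 0.87 [ 310.4 -262.2   60.8] [361. 264.]
top coupler_free_mouth 0.86 [ 595.7 -162.3   59.2] [321. 153.]
top coupler_free_mouth 0.39 [ 593.2 -162.4    0.8] [318. 158.]
top coupler_free_sleeve_mid 0.66 [ 625.4 -168.    60.4] [324. 142.]
side plug_tip 0.78 [ 550.1 -164.3   98.2] [266. 153.]
side plug_tip 0.58 [406.4  -3.7  15.6] [284. 229.]
side plug_grip 0.7 [452.1   7.   13.8] [267. 226.]
side plug_grip 0.59 [ 504.4 -164.3   99.5] [281. 158.]
side coupler_free_mouth 0.97 [ 314.7 -262.3   60.7] [358. 171.]
side coupler_free_mouth 0.91 [ 597.3 -167.7   61.4] [252. 158.]
side coupler_free_sleeve_mid 0.59 [ 629.1 -160.7   60.6] [241. 156.]
side coupler_free_sleeve_mid 0.45 [ 333.2 -260.    63.7] [351. 169.]
```

View pics/c4.png

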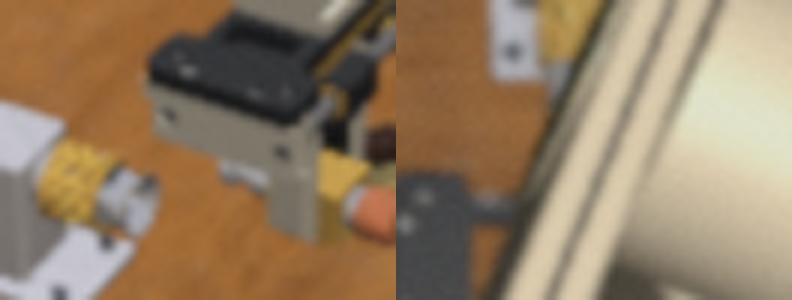

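```bash
python3 -m handwheel '[0.2,15,-1,0,0,0,0, 0.2,30,-2.8,0,-0.004,0,0, 0.2,39.7,-2.8,0,-0.004,0,0, 0.2,39.7,-2.8,-10,-0.004,0,0, 0.2,39.7,-2.8,-20,-0.004,0,0, 0.2,39.7,-2.8,-27,-0.004,0,0, 0.2,39.7,-2.8,-30,-0.004,0,0, 0.2,39.7,-2.8,-30,-0.004,0,0, 0.2,39.7,-2.8,-30,-0.004,0,0, 0.2,39.7,-2.8,-30,-0.004,0,0]' 40; python3 - <<'E'
from h import *
s=env.read_state(); print(s["eef_rot"].round(4),s["eef_pos"],s["contact_force"])
E
```

```text
clock: 11.95
eef_pos: [535.3, -163.0, 60.9]
eef_rot: [[0.002, 0.001, -1.0], [-0.002, -1.0, -0.001], [-1.0, 0.002, -0.002]]
contact_force: [-0.1, -0.5, -1.5]
finger_gap: 29.6
[[ 0.0016  0.0011 -1.    ]
 [-0.0015 -1.     -0.0011]
 [-1.      0.0015 -0.0016]] [ 535.28961713 -162.99081352   60.87497215] [-0.1305942  -0.456825   -1.45294193]
```

```bash
python3 -m handwheel '[0.2,0.5,0,-4,0,0,0, 0.2,0.5,0,-7,0,0,0, 0.2,0.5,0,-10,0,0,0, 0.2,0.5,0,-13,0,0,0, 0.2,0.5,0,-16,0,0,0, 0.2,0.5,0,-18,0,0,0, 0.2,0.5,0,-18,0,0,0]'
```

```text
clock: 12.53
eef_pos: [553.8, -163.0, 60.4]
eef_rot: [[0.002, 0.001, -1.0], [-0.002, -1.0, -0.001], [-1.0, 0.002, -0.002]]
contact_force: [0.2, 0.6, -1.7]
finger_gap: 29.6
```

```bash
python3 -m handwheel '[0.2,0,0,-2,0,0,0, 0.2,0,0,-4,0,0,0, 0.2,0,0,-6,0,0,0, 0.2,0,0,-8,0,0,0, 0.2,0,0,-10,0,0,0, 0.2,0,0,-12,0,0,0, 0.2,0,0,-14,0,0,0, 0.2,0,0,-14,0,0,0]'
```

```text
clock: 13.2
eef_pos: [567.0, -162.9, 60.2]
eef_rot: [[-0.0, 0.001, -1.0], [-0.001, -1.0, -0.001], [-1.0, 0.001, 0.0]]
contact_force: [-4.2, 0.4, 0.8]
finger_gap: 29.5
```

```bash
python3 -m handwheel '[0.2,0,0,-1.5,0,0,0, 0.2,0,0,-3,0,0,0, 0.2,0,0,-4.5,0,0,0, 0.2,0,0,-6,0,0,0, 0.2,0,0,-7,0,0,0, 0.2,0,0,-7,0,0,0]'
```

```text
clock: 13.7
eef_pos: [573.3, -162.8, 60.2]
eef_rot: [[-0.002, 0.001, -1.0], [-0.001, -1.0, -0.001], [-1.0, 0.001, 0.002]]
contact_force: [-4.7, 0.5, 2.4]
finger_gap: 29.8
```

```bash
python3 -m handwheel '[0.2,0,0,-1,0,0,0, 0.2,0,0,-2,0,0,0, 0.2,0,0,-3,0,0,0, 0.2,0,0,-4,0,0,0, 0.2,0,0,-4,0,0,0]' 50; python3 - <<'E'
from h import *
env.grab_frame("side");env.grab_frame("top");look(["coupler_free_mouth","coupler_free_sleeve_mid","plug_grip"])
E
```

```text
clock: 14.12
eef_pos: [575.0, -162.8, 60.0]
eef_rot: [[-0.008, 0.001, -1.0], [-0.0, -1.0, -0.001], [-1.0, 0.0, 0.008]]
contact_force: [-13.8, 0.4, 8.8]
finger_gap: 30.1
top coupler_free_mouth 0.46 [ 313.  -262.6   57.6] [361. 263.]
top coupler_free_sleeve_mid 0.36 [ 334.2 -262.8   56.8] [360. 254.]
top plug_grip 0.81 [447.    5.3  16.9] [257. 210.]
top plug_grip 0.54 [ 570.2 -165.5   59.8] [323. 163.]
side coupler_free_mouth 0.8 [ 595.5 -167.4   61.4] [252. 158.]
side coupler_free_mouth 0.73 [ 316.9 -263.5   63. ] [357. 170.]
side coupler_free_sleeve_mid 0.62 [ 332.4 -263.7   62.3] [352. 168.]
side coupler_free_sleeve_mid 0.44 [ 618.3 -160.5   58.4] [244. 158.]
side coupler_free_sleeve_mid 0.33 [ 537.6 -331.7   -0.8] [295. 152.]
side plug_grip 0.74 [452.5   6.6  16.7] [267. 225.]
side plug_grip 0.68 [ 574.9 -162.    59.6] [258. 162.]
side plug_grip 0.23 [611.  137.2   2.4] [187. 239.]
```

```bash
python3 -m handwheel '[0.2,0,0,-1,0,0,0, 0.2,0,0,-2,0,0,0, 0.2,0,0,-3,0,0,0, 0.2,0,0,-3,0,0,0]' ; python3 - <<'E'
from h import *
b=env.grab_frame("side")
cv2.imwrite("pics/c5.png",cv2.resize(b[125:185,210:290],None,fx=9,fy=9,interpolation=cv2.INTER_CUBIC)[:,:,::-1])
E
```

```text
clock: 14.85
eef_pos: [575.1, -162.8, 59.9]
eef_rot: [[-0.014, 0.002, -1.0], [0.0, -1.0, -0.002], [-1.0, -0.0, 0.014]]
contact_force: [-18.1, 0.8, 11.7]
finger_gap: 29.6
```

View pics/c5.png

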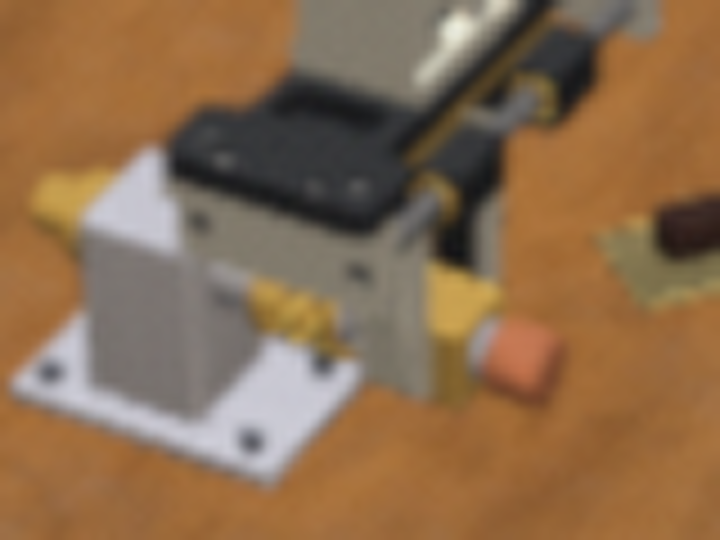

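```bash
python3 -m handwheel '[0.2,0,0,0,0,0.014,0, 0.2,0,0,1,0,0.014,0, 0.2,0,0,3,0,0.014,0, 0.2,0,0,4,0,0.014,0, 0.2,0,0,4,0,0.014,0]' ; python3 -m handwheel '[0.2,0,0,1.5,0,0,0, 0.2,0,0,3,0,0,0, 0.2,0,0,3,0,0,0]'
```

```text
clock: 15.32
eef_pos: [574.4, -162.8, 59.9]
eef_rot: [[0.007, 0.002, -1.0], [-0.001, -1.0, -0.002], [-1.0, 0.001, -0.007]]
contact_force: [19.7, -1.2, -16.0]
finger_gap: 30.0
clock: 15.57
eef_pos: [574.4, -162.8, 59.8]
eef_rot: [[0.014, 0.002, -1.0], [-0.001, -1.0, -0.002], [-1.0, 0.001, -0.014]]
contact_force: [17.8, -0.8, -15.7]
finger_gap: 29.9
```

Tug of ~20 N is resisted with under 1 mm give: locked. Relax, release, retreat upwards.

```bash
python3 -m handwheel '[0.2,0,0,-0.5,0,-0.014,0, 0.2,0,0,0,0,-0.014,0, 0.6,0,0,0,0,-0.014,0, 1,0,0,0,0,-0.014,0, 1,0,0,0,0,-0.014,0, 1,0,0,0,0,-0.014,0, 1,0,0,0,0,-0.014,0, 1,0,0,0,0,-0.014,0, 1,0,0,0,0,-0.014,0, 1,0,0,0,0,-0.014,0]'; python3 -m handwheel '[1,-20,0,0,0,0,0, 1,-55,0,0,0,0,0, 1,-90,0,0,0,0,0, 1,-125,0,20,0,0,0, 1,-150,0,55,0,0,0, 1,-150,0,90,0,0,0, 1,-150,30,115,0,0,0, 1,-150,60,120,0,0,0, 1,-150,70,120,0,0,0, 1,-150,70,120,0,0,0]'; python3 - <<'E'
from h import *
a=env.grab_frame("top");b=env.grab_frame("side")
def crop(i,u,v,w=66,h=50,s=6): return cv2.resize(i[v-h//2:v+h//2,u-w//2:u+w//2],None,fx=s,fy=s,interpolation=cv2.INTER_CUBIC)
cv2.imwrite("pics/c6.png",np.hstack([crop(b,245,160),crop(a,320,144)])[:,:,::-1])
look(["coupler_free_mouth","coupler_free_sleeve_mid","plug_grip","plug"])
E
```

```text
clock: 16.4
eef_pos: [574.4, -162.8, 59.9]
eef_rot: [[-0.0, 0.002, -1.0], [-0.001, -1.0, -0.002], [-1.0, 0.001, 0.0]]
contact_force: [-0.2, -0.1, 0.3]
finger_gap: 78.4
clock: 17.23
eef_pos: [454.1, -234.9, 210.3]
eef_rot: [[0.001, -0.001, -1.0], [-0.002, -1.0, 0.001], [-1.0, 0.002, -0.001]]
contact_force: [0.5, 1.5, 0.1]
finger_gap: 92.8
top coupler_free_mouth 0.98 [ 593.6 -163.8   57.7] [322. 154.]
top coupler_free_mouth 0.56 [ 311.9 -261.5   57.2] [360. 263.]
top coupler_free_sleeve_mid 0.56 [ 613.3 -165.8   62.2] [323. 146.]
top plug_grip 0.71 [448.2  10.1  18. ] [255. 209.]
top plug_grip 0.58 [ 615.5 -162.8   63.9] [322. 145.]
top plug_grip 0.52 [ 569.4 -163.5   61.6] [322. 163.]
top plug 0.86 [4.277e+02 2.100e+00 3.000e-01] [258. 217.]
top plug 0.55 [ 593.6 -158.7   48. ] [319. 155.]
side coupler_free_mouth 0.94 [ 597.3 -164.4   58.6] [251. 159.]
side coupler_free_mouth 0.74 [ 315.3 -262.7   58.1] [357. 172.]
side coupler_free_mouth 0.44 [ 617.2 -159.6   60.3] [245. 158.]
side coupler_free_sleeve_mid 0.7 [ 335.6 -265.3   62.2] [351. 168.]
side coupler_free_sleeve_mid 0.51 [ 616.7 -160.1   58.9] [245. 158.]
side coupler_free_sleeve_mid 0.23 [ 596.9 -160.2    1.9] [251. 176.]
side plug_grip 0.87 [452.1   6.8  16.7] [267. 225.]
side plug_grip 0.57 [ 578.5 -160.    60.5] [256. 162.]
side plug_grip 0.23 [613.4 133.9  59.9] [184. 221.]
side plug 0.86 [434.5   2.4   2.3] [274. 230.]
side plug 0.52 [608.2 138.4   2.6] [187. 239.]
side plug 0.49 [ 593.5 -164.7   47.7] [253. 163.]
```

View pics/c6.png

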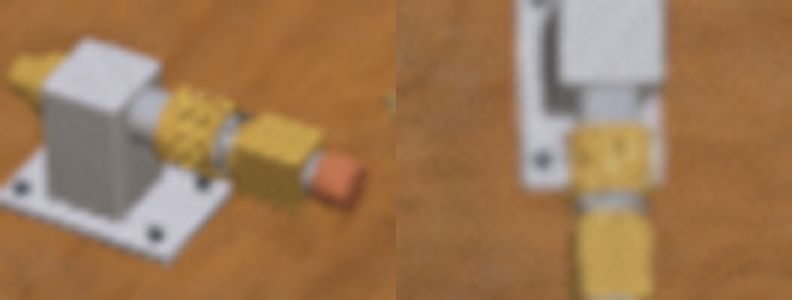

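The plug is level in the coupler, with its shoulder at the mouth. The sleeve is forward (mid at about 615, and the tube shows between sleeve and block), and the gripper is clear.

```bash
python3 -c "
from bench import env
print(env.job_done())"
```

```text
the job is handed in; nothing more can be done
None
```

The plug is in the free coupler and locked, and the job is handed in at about 17 s of the 48 s allowed. No verdict was reported.

- **Sleeve:** I pulled the free coupler's sleeve back about 16.5 mm. It caught and stayed back near 11 mm after I opened the fingers. A top-camera estimate with the fingers off put it about 10 mm back.
- **Insertion:** I pushed the plug in until it stopped moving; pushing on from 14 to 18 N gained nothing. A tug of about 20 N then shifted it by less than 1 mm, so it is locked.
- **Final look:** The last pictures show the plug level, with its shoulder at the mouth. Its body is centred near x 569 to 578 mm (about 573 expected when home). The sleeve is forward, with its middle near x 613 to 617 mm (about 615 expected). The gripper is clear of everything.
- **Other things on the bench:** I did not touch the capped coupler, the bystanders or the look-alikes. I did not measure their positions again for this.

No check failed. The networks' position estimates differed by a few millimetres between cameras, and some low-score hits landed on the wrong objects. For the fit I relied on the contact forces and the view instead.

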